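# Tare the stone balance

### The arm

A 7-joint arm with a two-finger parallel gripper is mounted at the origin on the work surface. World frame = base frame: x ahead of the robot, y to its left, z up, the work surface at z = 0. Lengths are in m, angles in rad, forces in N, time in s.
With the tool pointing down it reaches from about 0.425 to 0.975 m from the base axis. Payload 16.7 kg.
Tool frame: the origin (TCP) lies midway between the tips of the shut fingers; the grasp point (between the pads) lies 19 mm behind it; z points along the fingers, y is the direction in which the jaws open and shut (so a half turn about z gives the same grasp; the last joint's range is limited). The gripper opens to 85 mm and grips with 20 to 120 N. Pads are 22 mm wide; open, the fingers measure 114 mm over their backs; the gripper's body (76 mm by 85 mm) begins 54 mm behind the grasp point. The pads swing forward as they close: fully open they stand 13 mm farther back than shut.
Start: joints at [-0.149, 0.426, 0.074, 1.606, -0.034, 1.111, -0.067], TCP at [0.675, -0, 0.231] pointing down, gripper open.
Joint ranges: [-2.85, 2.85], [-0.5, 2.14], [-1.23, 1.37], [0.21, 2.46], [-1.02, 4.16], [0.16, 2.05], [-2.73, 2.73]. Speed limits (rad/s): [1.89, 1.89, 2.39, 2.39, 3.01, 3.01, 3.01].

### API

Orientations are given as a 3x3 rotation matrix whose columns are the frame's x, y, z axes.
In Python, from cell import bot gives the robot as it stands.
- The arm moves only by the tool play_rows, never from a script. Its argument "plan" is a list of rows, each a list of 7 numbers: the closure in counts, from 0 (fully open) to 255 (shut), then the shift along the tool's x, y, z in mm, then the turn, a rotation vector about the tool's x, y, z in rad. A call has 1 to 10 rows; each row is the pose to reach, as a shift and turn from the pose commanded when the call began, along the tool's axes at that moment; what a row does not reach only later rows make up. A row lasts 1/8 s, in which the tool goes at most 62.5 mm and 10.7 degrees, less where a joint would pass 70% of its speed; a pose out of reach is approached as far as the arm can. A call with a gripper value outside its range is refused whole. The fingers move at their own pace and stop on an object; "squeeze" is the grip in N (left out, the last holds). Time passes only in rows, so rows that repeat a pose let the fingers close. It gives the time, the measured TCP pose, the force and the opening at its end, in the units of the state.
- bot.get_obs(): the state, without advancing time (a new reading comes with each control period).
- bot.get_image(name): name is "scene" or "side" or "wrist"; returns a dict with "img" (400x640x3 uint8, red, green, blue), "intrinsics" (3x3 intrinsics, pixels), "T" (4x4, takes a point from camera to world coordinates); the wrist camera has in their place "T_tool_cam" (4x4, takes a point from camera to tool coordinates, whose origin is the TCP and whose axes are the flange's). Camera axes: x right, y up, looking along -z (the intrinsics and any distortion apply to the point x, -y, -z); pixel columns grow to the right and rows downward; lengths in m; the calibration is good to about 2 mm. A picture is of the moment at which its call begins: read the wrist's pose just before it. There is no depth.
- bot.finish_job(): hands the job in, once; it reports no verdict.
The state is a dict: "time": time; "q": joint angles; "joint_velocities": joint speeds; "effort": joint torques, N m; "ee_pos": TCP position; "eef_rot": TCP orientation; "contact_force": force on the tool from outside, world axes, zero at the start; "moment": the same for the moment, N m; "grip_width": opening from 0.0 (shut) to 1.0 (fully open).
Only numpy, scipy, OpenCV 4.12 (cv2) and the standard library are available. Lean on these libraries where they do the work, as an engineer would, in place of code of your own. Each camera call takes 0.05 s, during which the arm holds its last target.

### The job

Make the bench balance ready for weighing stones in the small dish that already stands on its pan: with closed fingers press the round on key, then the square unit key next to it to change to carats, then push the clear draught cover down until it is fully shut, and last press the wide tare bar. Press each key right down and let it come up again before the next step, never press the other square key, and go gently, as a balance must not be leaned on. Nothing is picked up: the dish and the things standing round the balance stay where they are.

Things in the scene. Friction and masses are not known exactly. Their poses are not given: they have to be found in the camera images.
- balance: Grey precision balance, fixed, 300 mm deep, 250 wide. Origin under its centre, on the white board. Own x to its back, y to the left of a user in front (robot's side), z up. Front half: deck rising to the back at 10 degrees, 36 to 62 mm above the origin, four light grey keys in a row, left to right round, square, square, wide bar; display behind them. Back half: draught box with the pan.
- pan (a point): Centre of the top of the round steel pan (100 mm across), 65 mm behind the balance's origin and 72 mm above it. Round it stands a clear draught box with grey corner posts, 130 mm deep (0 to 130 mm behind the origin) and 170 wide, walls 4 mm thick and up to 122 mm above the origin; the hinged cover closes it on top.
- on_key (a joint): Stroke of the round on key. Reads 0 when up and 0.004 when right down (m); spring return, about 1.2 N to start it and 3.6 N at the bottom.
- on_key_top (a point): Centre of the top face of the round on key, 20 mm across, 115 mm from the balance's centre towards its front and 90 mm to its left. The face stands 6.5 mm above the deck (4 mm of that is its stroke) and slopes with it, 10 degrees, down towards the front.
- unit_key (a joint): Stroke of the square unit key (the square one next to the round key). Reads 0 when up and 0.004 when right down (m); spring return, about 1.2 N to start it and 3.6 N at the bottom.
- unit_key_top (a point): Centre of the top face of the square unit key, 18 x 18 mm, 115 mm from the balance's centre towards its front and 42 mm to its left. The face stands 6.5 mm above the deck (4 mm of that is its stroke) and slopes with it, 10 degrees, down towards the front.
- print_key (a joint): Stroke of the other square key (print), between the unit key and the bar; not to be pressed. Reads 0 when up and 0.004 when right down (m); spring return, about 1.2 N to start it and 3.6 N at the bottom.
- print_key_top (a point): Centre of the top face of the print key, 18 x 18 mm, 115 mm from the balance's centre towards its front and 6 mm to its right. The face stands 6.5 mm above the deck (4 mm of that is its stroke) and slopes with it, 10 degrees, down towards the front.
- tare_key (a joint): Stroke of the wide tare bar. Reads 0 when up and 0.004 when right down (m); spring return, about 1.2 N to start it and 3.6 N at the bottom.
- tare_key_top (a point): Centre of the top face of the tare bar, 48 mm wide, 18 mm deep, 115 mm from the balance's centre towards its front and 70 mm to its right. The face stands 6.5 mm above the deck (4 mm of that is its stroke) and slopes with it, 10 degrees, down towards the front.
- cover (a joint): Angle of the draught cover (rad): 0 shut (lying level on the box), growing as it rises; it starts half open, between 0.7 and 1.05. Stiff hinge (about 0.12 N m): the cover stays at whatever angle it is left.
- cover_hinge (a point): Middle of the cover's hinge line, which runs along the balance's y at the top of the back wall of the draught box, 130 mm behind the balance's origin and 122 mm above it.
- cover_edge (a point): Middle of the cover's free edge, on its upper face, 130 mm from the hinge. Cover: clear pane in a grey frame, 130 x 170 mm, 6 mm thick, with a finger tab (45 mm wide) 12 mm out beyond this edge; shut, its upper face is 128 mm above the balance's origin. It may be pushed anywhere on its upper face; straight down 40 to 60 mm in front of the hinge shuts it.
- dish: Small aluminium weighing dish standing on the pan, 60 mm across, 16 mm high; origin under its centre. Stays where it is.
- spool: Upright spool of copper wire, 40 mm across, 42 mm high; origin under its centre. Bystander.
- jar: Glass jar with a steel cap, 52 mm across, 55 mm high; origin under its centre. Bystander.
- mallet: Mallet lying down: head 44 mm thick and 90 mm long, handle 230 mm; origin on the board under the handle, 70 mm from the head's axis. Bystander.
- tumbler: Steel drinking flask with a black top, 72 mm across, 130 mm high; origin under its centre. Bystander.
Mind the look-alikes: they are no part of the job. There is more than one size of the dish; the one meant has the size given above.

How it is judged:
By the outcome, as a careful person would: the job done as asked, in the order asked, and still so for the second after the job is handed in, with the robot touching nothing.
It also fails if it takes over 51 s, if anything falls off the work surface, if the arm or the gripper's body presses on something with over 40 N, if the wrist force passes 120 N, or if a joint passes its speed limit or range.

## Working session

There is one attempt and no reset: what is moved stays moved. The work goes in short steps, Python scripts to look and compute and a tool call to move; the robot and the scene stay as the last step left them, time stands still between calls to the robot, and variables do not carry over. Pictures are saved under pics/ and viewed, and the job is handed in when it is done.

Besides the shell and the picture viewer there is one more tool, called by a JSON object that holds its "method" and its "body". play_rows: Moves the arm, as the interface text tells. Its arguments: {"type":"object","properties":{"plan":{"type":"array"},"squeeze":{"type":"number"}},"required":["plan"]}

```bash
mkdir -p pics; ls; python3 - <<'E'
from cell import bot
import cv2,numpy as np
np.set_printoptions(precision=4,suppress=True)
o=bot.get_obs();print(o)
for n in("scene","side","wrist"):
    d=bot.get_image(n);cv2.imwrite(f"pics/{n}0.png",d["img"][:,:,::-1])
    print(n,{k:v for k,v in d.items() if k!="img"})
E
```

```text
pics
{'time': 0.0, 'q': array([-0.1495,  0.4267,  0.0738,  1.6066, -0.0341,  1.1108, -0.0671]), 'joint_velocities': array([-0.0015, -0.0004,  0.0001, -0.0005,  0.0004, -0.0001,  0.0017]), 'effort': array([  0.0007, -94.9842,   3.7624, -46.3524,   0.0194,   0.0101,
         0.    ]), 'ee_pos': array([ 0.6746, -0.    ,  0.2306]), 'eef_rot': array([[ 0.    ,  1.    , -0.0012],
       [ 1.    , -0.    , -0.0001],
       [-0.0001, -0.0012, -1.    ]]), 'contact_force': array([-0.4265,  0.8337,  0.0152]), 'moment': array([-0.021 ,  0.0191, -0.0233]), 'grip_width': 0.9999390608738683}
scene {'intrinsics': array([[406.8006,   0.    , 316.5554],
       [  0.    , 406.8006, 201.5049],
       [  0.    ,   0.    ,   1.    ]]), 'T': array([[-0.6775, -0.5952,  0.4322,  0.9316],
       [ 0.7353, -0.5345,  0.4167,  0.4468],
       [-0.017 ,  0.6001,  0.7997,  0.9063],
       [ 0.    ,  0.    ,  0.    ,  1.    ]])}
side {'intrinsics': array([[449.5791,   0.    , 321.7975],
       [  0.    , 449.5791, 207.8102],
       [  0.    ,   0.    ,   1.    ]]), 'T': array([[ 0.9933,  0.0782, -0.0847,  0.4271],
       [-0.1153,  0.6956, -0.7091, -0.7702],
       [ 0.0035,  0.7142,  0.7   ,  0.9076],
       [ 0.    ,  0.    ,  0.    ,  1.    ]])}
wrist {'intrinsics': array([[311.5125,   0.    , 322.5236],
       [  0.    , 311.5125, 196.804 ],
       [  0.    ,   0.    ,   1.    ]]), 'T_tool_cam': array([[ 0.0002,  0.9583,  0.2858,  0.0735],
       [ 1.    ,  0.0001, -0.001 , -0.0008],
       [-0.001 ,  0.2858, -0.9583, -0.143 ],
       [ 0.    ,  0.    ,  0.    ,  1.    ]])}
```

View pics/scene0.png

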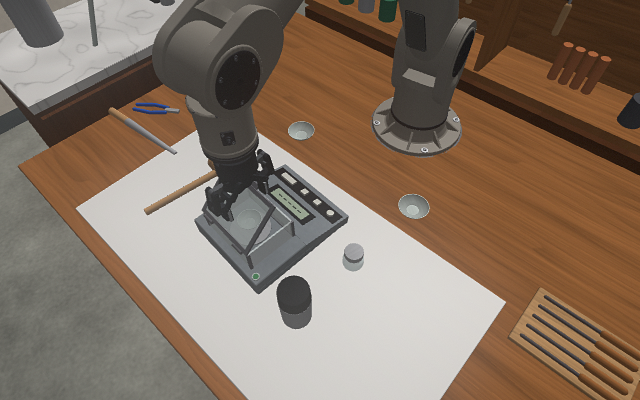

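View pics/side0.png

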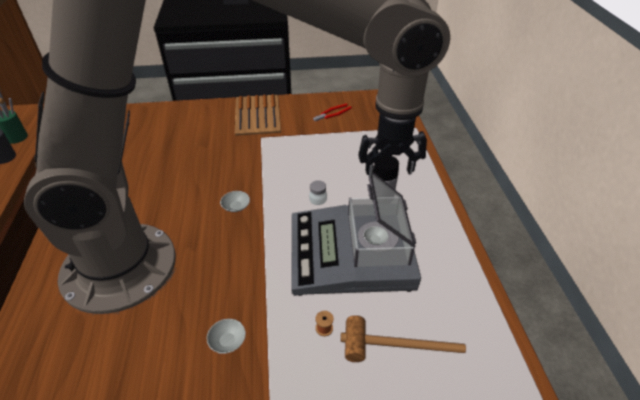

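View pics/wrist0.png

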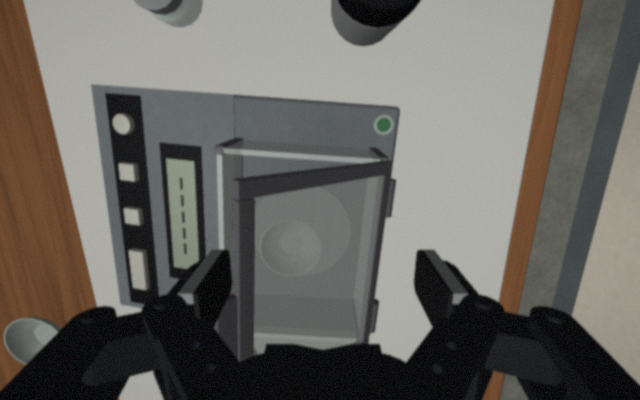

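```bash
python3 - <<'E'
import cv2
for n,(x0,y0,x1,y1),s in(("wrist",(85,70,285,320),3),("wrist",(200,70,420,370),2.6),("side",(280,160,430,310),4),("scene",(190,150,360,300),4)):
    im=cv2.imread(f"pics/{n}0.png")[y0:y1,x0:x1]
    s=min(s,800/(x1-x0),600/(y1-y0))
    r=cv2.resize(im,None,fx=s,fy=s,interpolation=cv2.INTER_CUBIC)
    for x in range((x0+19)//20*20,x1,20): cv2.putText(r,str(x),(int((x-x0)*s),9),0,.35,(0,0,255),1);cv2.line(r,(int((x+.5-x0)*s),10),(int((x+.5-x0)*s),r.shape[0]),(0,0,255),1) if x%40==0 else None
    for y in range((y0+19)//20*20,y1,20): cv2.putText(r,str(y),(0,int((y-y0)*s)+4),0,.35,(0,0,255),1);cv2.line(r,(20,int((y+.5-y0)*s)),(r.shape[1],int((y+.5-y0)*s)),(0,0,255),1) if y%40==0 else None
    cv2.imwrite(f"pics/{n}_z{x0}.png",r);print(n,x0,s)
E
```

```text
wrist 85 2.4
wrist 200 2.0
side 280 4
scene 190 4
```

View pics/wrist_z85.png

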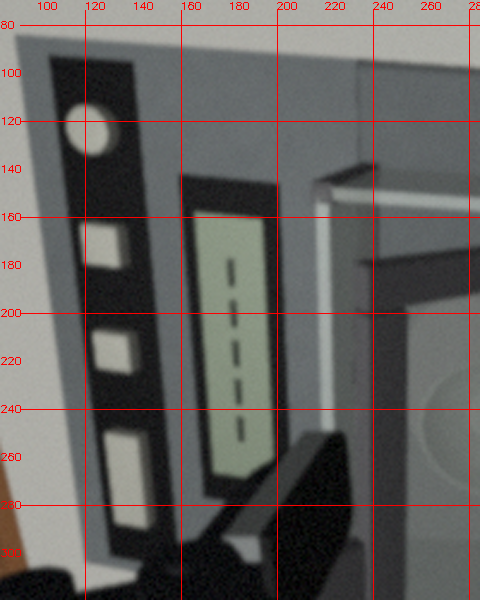

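View pics/wrist_z200.png

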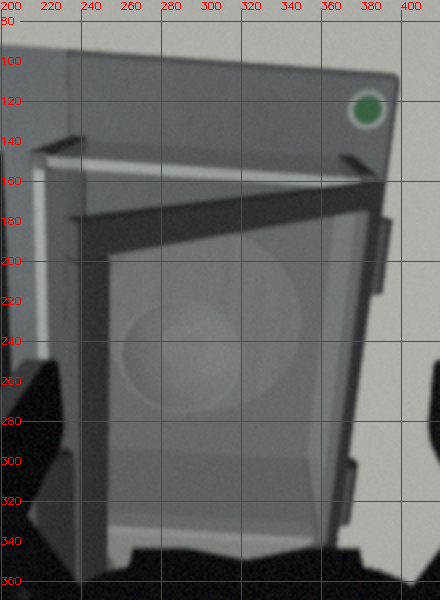

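View pics/side_z280.png

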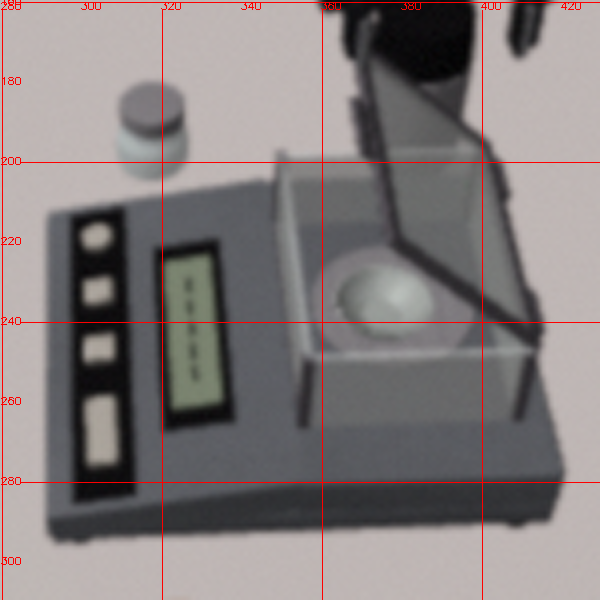

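View pics/scene_z190.png

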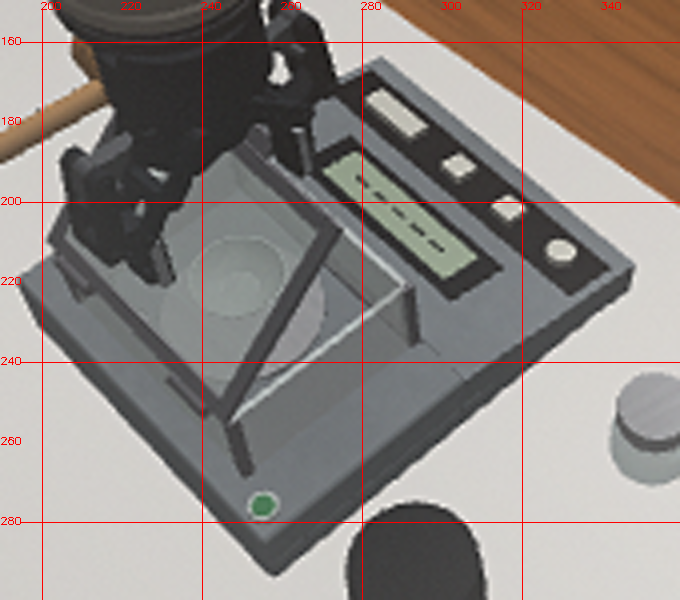

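```bash
cat > h.py <<'E'
import numpy as np
from scipy.optimize import least_squares
np.set_printoptions(precision=4,suppress=True)
def proj(K,T,P):
    p=(np.asarray(P)-T[:3,3])@T[:3,:3]
    return np.c_[K[0,0]*p[:,0]/-p[:,2]+K[0,2], K[1,1]*-p[:,1]/-p[:,2]+K[1,2]]
def Twrist(o,d):
    T=np.eye(4);T[:3,:3]=o["eef_rot"];T[:3,3]=o["ee_pos"];return T@d["T_tool_cam"]
kz=.036+.035*np.tan(np.radians(10))+.0065/np.cos(np.radians(10))
L=dict(on=(-.115,.09,kz),unit=(-.115,.042,kz),prt=(-.115,-.006,kz),tare=(-.115,-.07,kz),FL=(-.15,.125,.036),FR=(-.15,-.125,.036),BL=(.15,.125,.062),BR=(.15,-.125,.062),bFL=(0,.085,.122),bFR=(0,-.085,.122))
def cov(th,r,y,t=.006):
    return np.array([.13-r*np.cos(th)+t*np.sin(th), y, .122+r*np.sin(th)+t*np.cos(th)])
def b2w(p,P):
    x,y,z,a=p;c,s=np.cos(a),np.sin(a)
    return np.asarray(P)@np.array([[c,-s,0],[s,c,0],[0,0,1]]).T+[x,y,z]
E
cat > fit.py <<'E'
from h import *
from cell import bot
o=bot.get_obs()
M=dict(wrist=dict(on=(120.8,123.8),unit=(127.1,172.3),prt=(132.3,216.7),tare=(137.7,270),FL=(92.1,85),BL=(399,108),cL=(235,178.5)),
side=dict(on=(304,219),unit=(304.5,232.5),prt=(304.7,247),tare=(305.2,267.5),FL=(292,213.2),FR=(291.7,289.2),BR=(420.7,277.5),bFR=(356.7,248.2),bFL=(350.2,198),cR=(378.7,220.7)),
scene=dict(on=(330.2,212.2),unit=(317,201.7),prt=(304.7,191),tare=(289.2,178),FL=(348.5,217),BL=(257,285),FR=(284.5,164.5),BR=(195.5,220.7),bFL=(292.5,221),cL=(275,208),cR=(250,185)))
C={}
for n in M:
    d=bot.get_image(n);C[n]=(d["intrinsics"],Twrist(o,d) if n=="wrist" else d["T"])
def pts(v,ks):
    D=dict(L,cL=cov(v[4],.13,.085),cR=cov(v[4],.13,-.085)); return b2w(v[:4],[D[k] for k in ks])
def res(v,use=M):
    return np.concatenate([(proj(*C[n],pts(v,M[n]))-list(M[n].values())).ravel() for n in use])
for use in (M,["wrist"],["side"],["scene"]):
    r=least_squares(res,[.65,0,.005,0,.9],args=(use,),loss="soft_l1") if use is M or use[0]!="x" else 0
    print(list(use),r.x,np.sqrt(np.mean(r.fun**2)))
    if use is M: V=r.x
i=0
for n in M:
    for k in M[n]: print(n,k,res(V)[i:i+2]);i+=2
for k in ("on","unit","prt","tare"): print(k,b2w(V[:4],[L[k]]))
print("cover edge",b2w(V[:4],[cov(V[4],.13,0),cov(V[4],.142,0),cov(0,.05,0)]))
np.save("V.npy",V)
E
python3 fit.py
```

```text
['wrist', 'side', 'scene'] [ 0.5864 -0.0433  0.0115 -0.0675  0.7567] 4.32990303811859
['wrist'] [ 0.5862 -0.0435  0.0124 -0.0709  0.7576] 0.8316790823703063
['side'] [ 0.5887 -0.039   0.0053 -0.065   0.7779] 0.651552079626487
['scene'] [ 0.5797 -0.0493 -0.0017 -0.0645 -0.1109] 5.138913540846006
wrist on [1.8855 0.5172]
wrist unit [ 0.984  -0.1471]
wrist prt [ 0.739  -0.6412]
wrist tare [ 1.3453 -0.7194]
wrist FL [-1.3686 -0.2058]
wrist BL [-0.3017 -1.6174]
wrist cL [-0.1374  0.2934]
side on [-0.3005 -0.6187]
side unit [-0.437 -0.656]
side prt [-0.2512 -0.8654]
side tare [-0.1982 -0.8859]
side FL [-1.3932 -0.3817]
side FR [-1.2492  0.3211]
side BR [0.4768 0.3949]
side bFR [-1.1017  1.5718]
side bFL [-1.4697  0.0376]
side cR [-1.8642 -0.4433]
scene on [-0.6477  0.2252]
scene unit [-0.4112 -0.0797]
scene prt [-0.5617  0.243 ]
scene tare [-0.9155  0.0291]
scene FL [ 0.2844 -1.471 ]
scene BL [-1.3661  1.0546]
scene FR [ 0.6745 -0.7456]
scene BR [-2.1513 -1.3833]
scene bFL [0.0895 0.1782]
scene cL [ 0.3736 -1.1562]
scene cR [-23.0387 -21.7658]
on [[0.4778 0.0542 0.0603]]
unit [[0.4745 0.0063 0.0603]]
prt [[ 0.4713 -0.0416  0.0603]]
tare [[ 0.467  -0.1054  0.0603]]
cover edge [[ 0.6259 -0.046   0.2271]
 [ 0.6172 -0.0454  0.2353]
 [ 0.6663 -0.0487  0.1395]]
```

{"method": "play_rows", "body": {"plan": [[255,0,0,-50,0,0,0],[255,0,-40,-50,0,0,0],[255,0,-100,-20,-0.05,0,0.02],[255,0,-150,20,-0.1,-0.003,0.04],[255,0,-200,60,-0.15,-0.006,0.0675],[255,0,-200,80,-0.1745,-0.006,0.0675],[255,0,-200,80,-0.1745,-0.006,0.0675],[255,0,-200,80,-0.1745,-0.006,0.0675]], "squeeze": 20}}

```text
time: 1.3
ee_pos: [0.4765, 0.0001, 0.1525]
eef_rot: [[0.068, 0.982, 0.174], [0.998, -0.067, -0.012], [0.0, 0.175, -0.985]]
contact_force: [-0.2, 0.4, 0.2]
grip_width: -0.003
```

```bash
python3 - <<'E'
from cell import bot
import cv2,numpy as np
from h import *
import pickle
o=bot.get_obs();print({k:o[k] for k in("time","ee_pos","eef_rot","contact_force","grip_width")})
D={}
for n in("scene","side","wrist"):
    d=bot.get_image(n);cv2.imwrite(f"pics/{n}1.png",d["img"][:,:,::-1]);D[n]=(d["intrinsics"],Twrist(o,d) if n=="wrist" else d["T"])
pickle.dump(D,open("C1.pkl","wb"))
def z(n,x0,y0,x1,y1,s):
    im=cv2.imread(f"pics/{n}1.png")[y0:y1,x0:x1]
    r=cv2.resize(im,None,fx=s,fy=s,interpolation=cv2.INTER_CUBIC)
    for x in range((x0+19)//20*20,x1,20): cv2.putText(r,str(x),(int((x-x0)*s),9),0,.35,(0,0,255),1);cv2.line(r,(int((x+.5-x0)*s),10),(int((x+.5-x0)*s),r.shape[0]),(0,0,255),1) if x%40==0 else None
    for y in range((y0+19)//20*20,y1,20): cv2.putText(r,str(y),(0,int((y-y0)*s)+4),0,.35,(0,0,255),1);cv2.line(r,(20,int((y+.5-y0)*s)),(r.shape[1],int((y+.5-y0)*s)),(0,0,255),1) if y%40==0 else None
    cv2.imwrite(f"pics/{n}_y.png",r)
z("scene",180,130,370,300,3.5);z("side",280,150,430,300,4)
E
```

```text
{'time': 1.3, 'ee_pos': array([0.4765, 0.0001, 0.1525]), 'eef_rot': array([[ 0.0678,  0.9824,  0.1743],
       [ 0.9977, -0.0668, -0.0116],
       [ 0.0002,  0.1747, -0.9846]]), 'contact_force': array([-0.2073,  0.4328,  0.1886]), 'grip_width': -0.0029561289169580344}
```

View pics/wrist1.png

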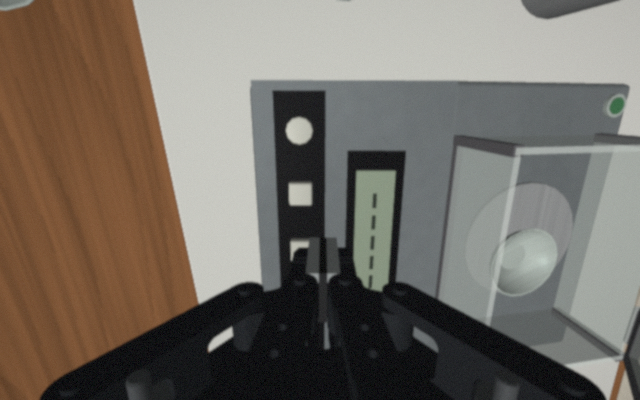

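View pics/scene_y.png

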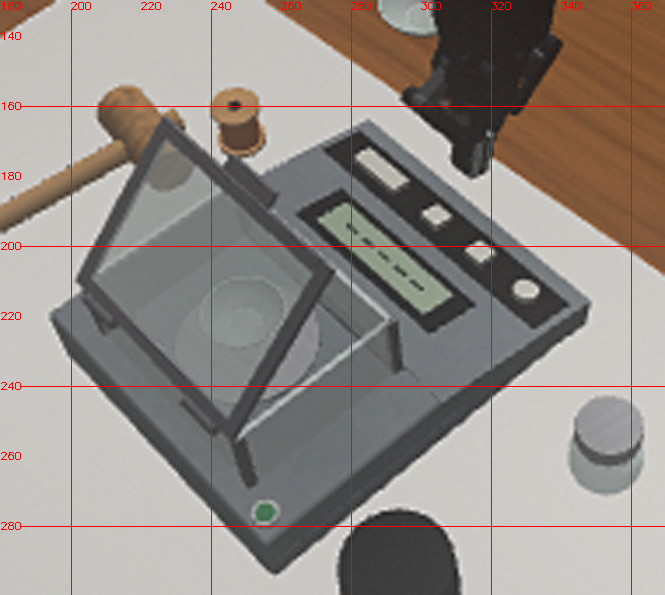

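View pics/side_y.png

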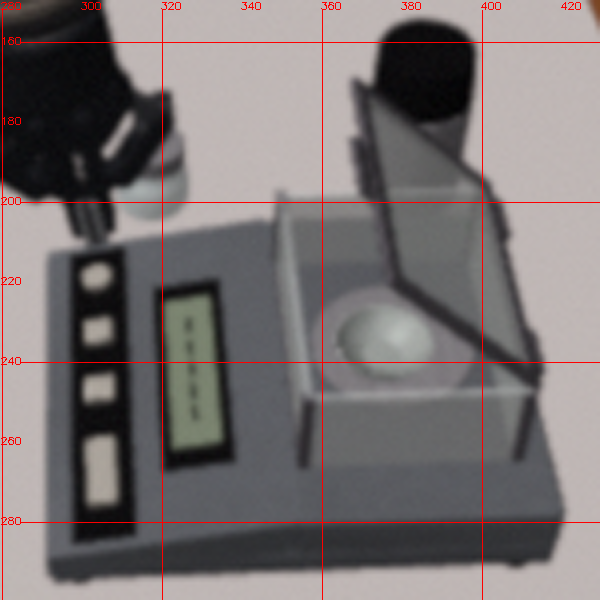

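```bash
cat > fit2.py <<'E'
from h import *
import pickle,cv2
from cell import bot
C1=pickle.load(open("C1.pkl","rb"))
g=cv2.imread("pics/wrist1.png",0)
n,l,s,c=cv2.connectedComponentsWithStats((g[90:230,272:328]>140).astype(np.uint8))
B=sorted([(tuple(c[i]+[272,90]),s[i,4]) for i in range(1,n) if s[i,4]>200],key=lambda t:t[0][1]);print(B)
M=dict(wrist=dict(on=B[0][0],unit=B[1][0],FL=(251,81),BL=(629,84.5)),
side=dict(on=(304,219),unit=(304.5,232.5),prt=(304.7,247),tare=(305.2,267.5),FL=(292,213.2),FR=(291.7,289.2),BR=(420.7,277.5),bFR=(356.7,248.2),bFL=(350.2,198),cR=(378.7,220.7)),
scene=dict(on=(330.2,212.2),unit=(317,201.7),prt=(304.7,191),tare=(289.2,178),FL=(348.5,217),BL=(257,285),FR=(284.5,164.5),BR=(195.5,220.7),bFL=(292.5,221),cL=(275,208),cR=(226.5,164.5)))
C=C1
def pts(v,ks):
    D=dict(L,cL=cov(v[4],.13,.085),cR=cov(v[4],.13,-.085)); return b2w(v[:4],[D[k] for k in ks])
def res(v,use=M):
    return np.concatenate([(proj(*C[n],pts(v,M[n]))-list(M[n].values())).ravel() for n in use])
for use in (M,["wrist"],["side"],["scene"],["wrist","scene"],["side","scene"]):
    r=least_squares(res,[.587,-.04,.005,-.067,.77],args=(use,),loss="soft_l1")
    print(list(use),r.x,np.sqrt(np.mean(r.fun**2)))
    if use is M: V=r.x
i=0
for n in M:
    for k in M[n]: print(n,k,res(V)[i:i+2]);i+=2
for k in ("on","unit","prt","tare"): print(k,b2w(V[:4],[L[k]]))
print("cover edge",b2w(V[:4],[cov(V[4],.13,0),cov(V[4],.142,0),cov(0,.05,0)]))
# key-only on wrist w/ fixed z
for z in (0,.005,.01):
    K,T=C["wrist"]
    for k,p in(("on",B[0][0]),("unit",B[1][0])):
        d=T[:3,:3]@np.array([(p[0]-K[0,2])/K[0,0],-(p[1]-K[1,2])/K[1,1],-1]);print(z,k,T[:3,3]+d*((z+L["on"][2]-T[2,3])/d[2]))
np.save("V.npy",V)
E
python3 fit2.py
```

```text
[((np.float64(298.59622641509435), np.float64(130.29056603773586)), np.int32(530)), ((np.float64(299.5438596491228), np.float64(193.9188596491228)), np.int32(456))]
['wrist', 'side', 'scene'] [ 0.5874 -0.0432  0.0113 -0.0685  0.7651] 0.92988977213344
['wrist'] [ 0.5867 -0.0434  0.0128 -0.0721  0.77  ] 1.1241228747182148
['side'] [ 0.5887 -0.039   0.0053 -0.065   0.7779] 0.6515521161937148
['scene'] [ 0.5809 -0.0477  0.0002 -0.062   0.8012] 0.5824054886412797
['wrist', 'scene'] [ 0.5869 -0.0431  0.0121 -0.0702  0.7621] 1.018812769467161
['side', 'scene'] [ 0.5871 -0.0424  0.01   -0.0611  0.7746] 0.7871087965179002
wrist on [1.0023 0.5812]
wrist unit [ 1.2836 -0.436 ]
wrist FL [-2.3797 -0.1115]
wrist BL [-1.7767 -0.8248]
side on [ 0.0835 -0.6699]
side unit [-0.0616 -0.7134]
side prt [ 0.1152 -0.9298]
side tare [ 0.155  -0.9608]
side FL [-1.0009 -0.4395]
side FR [-0.904   0.2216]
side BR [0.7923 0.4122]
side bFR [-0.7524  1.5419]
side bFL [-1.0845  0.0254]
side cR [-1.0932 -0.7099]
scene on [-0.8304  0.5871]
scene unit [-0.5808  0.2601]
scene prt [-0.7181  0.5621]
scene tare [-1.0541  0.3226]
scene FL [ 0.1108 -1.0942]
scene BL [-1.6987  1.4281]
scene FR [ 0.5649 -0.4722]
scene BR [-2.3747 -1.13  ]
scene bFL [-0.1619  0.5507]
scene cL [-0.252  -0.7613]
scene cR [-0.1128 -1.0033]
on [[0.4788 0.0545 0.06  ]]
unit [[0.4755 0.0066 0.06  ]]
prt [[ 0.4722 -0.0413  0.06  ]]
tare [[ 0.4678 -0.1051  0.06  ]]
cover edge [[ 0.6277 -0.0459  0.2276]
 [ 0.619  -0.0453  0.2359]
 [ 0.6672 -0.0486  0.1393]]
0 on [0.4792 0.054  0.0488]
0 unit [0.4754 0.0031 0.0488]
0.005 on [0.4787 0.0544 0.0538]
0.005 unit [0.475  0.0045 0.0538]
0.01 on [0.4782 0.0549 0.0588]
0.01 unit [0.4746 0.006  0.0588]
```

{"method": "play_rows", "body": {"plan": [[255,30,-9,30,0,0,0],[255,54,-18,70,0,0,0],[255,54,-18,80,0,0,0],[255,54,-18,80,0,0,0],[255,54,-18,80,0,0,0]]}}

```text
time: 2.08
ee_pos: [0.4756, 0.0535, 0.0704]
eef_rot: [[0.069, 0.982, 0.175], [0.998, -0.068, -0.012], [0.0, 0.175, -0.985]]
contact_force: [-0.2, 0.2, 0.7]
grip_width: 0.002
```

```bash
cat > look.py <<'E'
import sys,cv2
from cell import bot
from h import *
tag=sys.argv[1]
o=bot.get_obs();print(o["time"],o["ee_pos"],o["contact_force"])
ims=[]
for n,b in(("scene",(180,130,370,300)),("side",(270,150,430,300))):
    d=bot.get_image(n);x0,y0,x1,y1=b
    ims.append(cv2.resize(d["img"][y0:y1,x0:x1,::-1],(400,370),interpolation=cv2.INTER_CUBIC))
cv2.imwrite(f"pics/l{tag}.png",np.hstack(ims))
cv2.imwrite(f"pics/w{tag}.png",bot.get_image("wrist")["img"][:,:,::-1])
E
python3 look.py a
```

```text
2.075 [0.4756 0.0535 0.0704] [-0.2307  0.18    0.7495]
```

View pics/la.png

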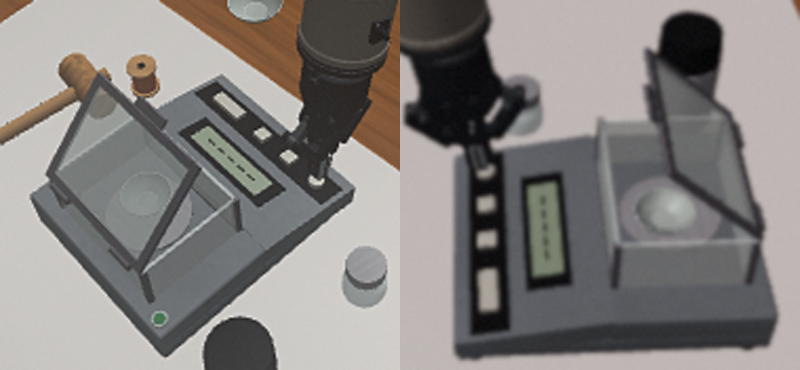

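View pics/wa.png

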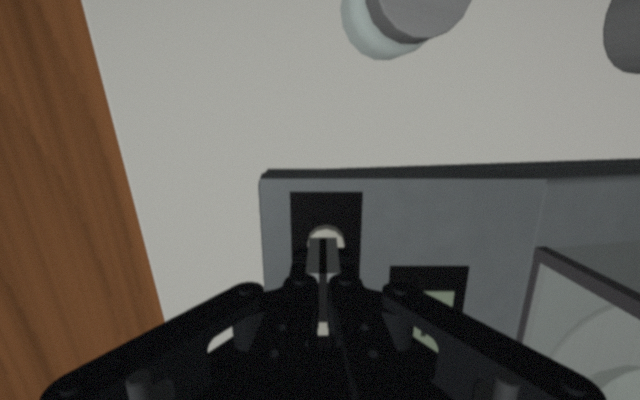

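{"method": "play_rows", "body": {"plan": [[255,0,0,5,0,0,0],[255,0,0,9,0,0,0],[255,0,0,11,0,0,0],[255,0,0,11,0,0,0]]}}

```text
time: 2.72
ee_pos: [0.477, 0.0539, 0.059]
eef_rot: [[0.068, 0.982, 0.174], [0.998, -0.067, -0.012], [-0.0, 0.174, -0.985]]
contact_force: [-5.9, -1.3, 20.4]
grip_width: 0.001
```

{"method": "play_rows", "body": {"plan": [[255,0,0,-2,0,0,0],[255,0,0,-2,0,0,0]]}}

```text
time: 2.98
ee_pos: [0.4766, 0.054, 0.0606]
eef_rot: [[0.068, 0.982, 0.174], [0.998, -0.067, -0.012], [-0.0, 0.174, -0.985]]
contact_force: [0.3, -1.4, 2.7]
grip_width: -0.001
```

```bash
python3 look.py b
```

```text
2.975 [0.4766 0.054  0.0606] [ 0.2567 -1.4485  2.7003]
```

View pics/lb.png

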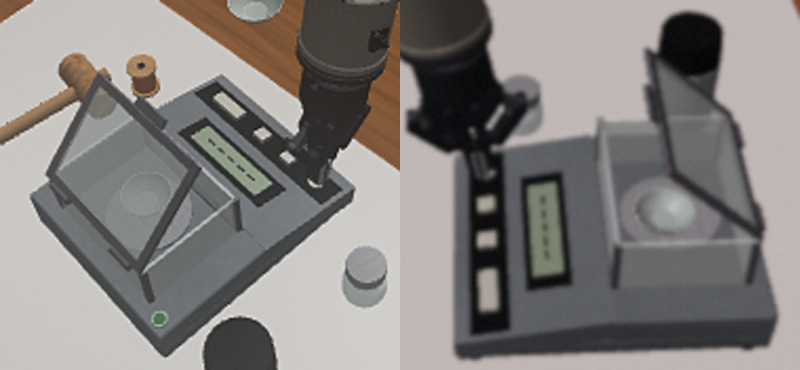

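View pics/wb.png

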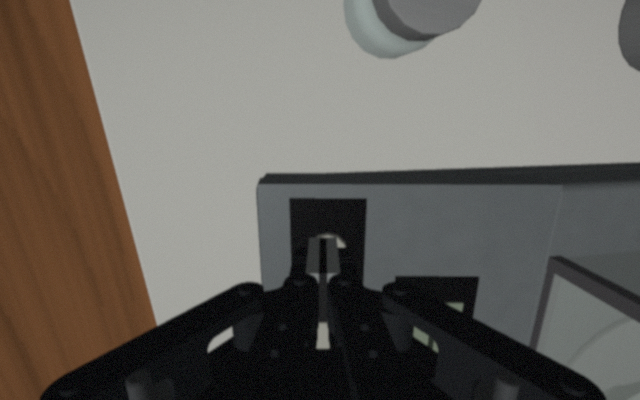

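{"method": "play_rows", "body": {"plan": [[255,0,0,-4,0,0,0],[255,0,0,-12,0,0,0],[255,0,0,-12,0,0,0]]}}

```text
time: 3.5
ee_pos: [0.4744, 0.0543, 0.073]
eef_rot: [[0.068, 0.982, 0.174], [0.998, -0.067, -0.012], [0.0, 0.174, -0.985]]
contact_force: [0.3, 0.1, 0.5]
grip_width: -0.004
```

```bash
python3 look.py c
```

```text
3.5 [0.4744 0.0543 0.073 ] [0.2974 0.0742 0.4615]
```

View pics/lc.png

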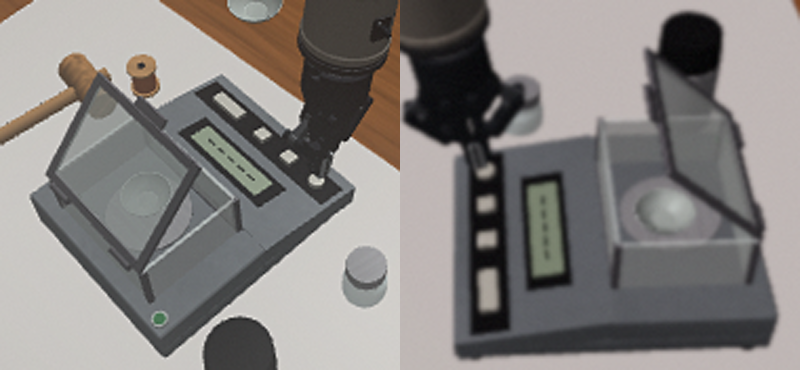

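View pics/wc.png

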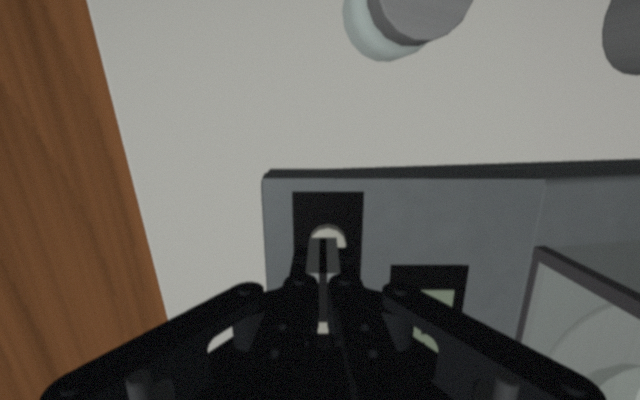

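{"method": "play_rows", "body": {"plan": [[255,-24,1,0,0,0,0],[255,-48,2.5,0,0,0,0],[255,-48,2.5,3,0,0,0],[255,-48,2.5,3,0,0,0]]}}

```text
time: 4.15
ee_pos: [0.4739, 0.0064, 0.0695]
eef_rot: [[0.068, 0.983, 0.173], [0.998, -0.067, -0.012], [-0.0, 0.173, -0.985]]
contact_force: [0.4, 0.7, 1.0]
grip_width: -0.001
```

```bash
python3 look.py d
```

```text
4.15 [0.4739 0.0064 0.0695] [0.3856 0.7031 1.004 ]
```

View pics/ld.png

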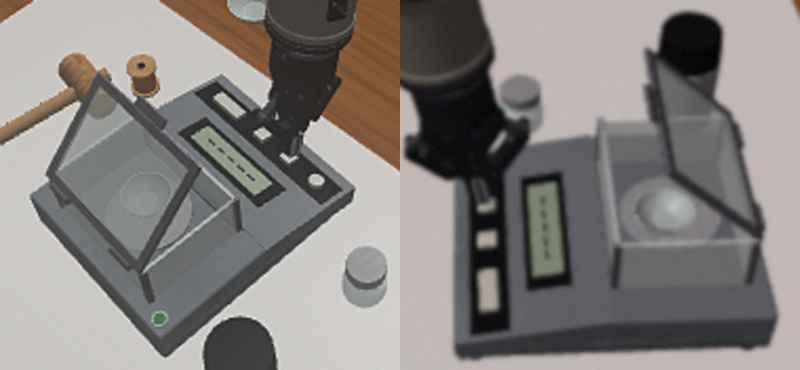

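View pics/wd.png

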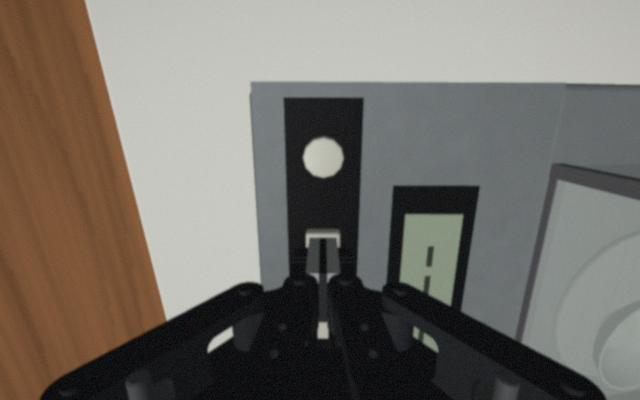

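{"method": "play_rows", "body": {"plan": [[255,0,0,5,0,0,0],[255,0,0,7,0,0,0],[255,0,0,8,0,0,0],[255,0,0,9,0,0,0],[255,0,0,9,0,0,0],[255,0,0,9,0,0,0]]}}

```text
time: 5.05
ee_pos: [0.4756, 0.006, 0.061]
eef_rot: [[0.068, 0.983, 0.173], [0.998, -0.067, -0.012], [-0.0, 0.174, -0.985]]
contact_force: [-1.7, 3.0, 2.5]
grip_width: 0.002
```

{"method": "play_rows", "body": {"plan": [[255,0,0,1,0,0,0],[255,0,0,1,0,0,0],[255,0,0,1,0,0,0]]}}

```text
time: 5.42
ee_pos: [0.4758, 0.0059, 0.06]
eef_rot: [[0.068, 0.983, 0.173], [0.998, -0.067, -0.012], [-0.0, 0.174, -0.985]]
contact_force: [-1.0, 2.5, 3.2]
grip_width: 0.003
```

{"method": "play_rows", "body": {"plan": [[255,0,0,1,0,0,0],[255,0,0,1,0,0,0],[255,0,0,1,0,0,0]]}}

```text
time: 5.8
ee_pos: [0.4759, 0.006, 0.0594]
eef_rot: [[0.068, 0.982, 0.174], [0.998, -0.067, -0.012], [0.0, 0.174, -0.985]]
contact_force: [-7.2, 1.8, 19.1]
grip_width: 0.003
```

{"method": "play_rows", "body": {"plan": [[255,0,0,-4,0,0,0],[255,0,0,-14,0,0,0],[255,0,5,-60,0,0,0],[255,0,20,-115,0,0,0],[255,0,30,-170,0,0,0],[255,-10,75,-195,0.05,0,0],[255,-20,125,-190,0.1,0,0],[255,-30,170,-185,0.1745,0,0],[255,-41,208,-177,0.1745,0,0],[255,-41,208,-177,0.1745,0,0]]}}

```text
time: 7.05
ee_pos: [0.6481, -0.0481, 0.2684]
eef_rot: [[0.069, 0.998, -0.001], [0.998, -0.069, -0.001], [-0.001, -0.001, -1.0]]
contact_force: [-1.6, 0.8, -0.9]
grip_width: -0.0
```

```bash
python3 look.py e
```

```text
7.05 [ 0.6481 -0.0481  0.2684] [-1.6029  0.7977 -0.871 ]
```

View pics/le.png

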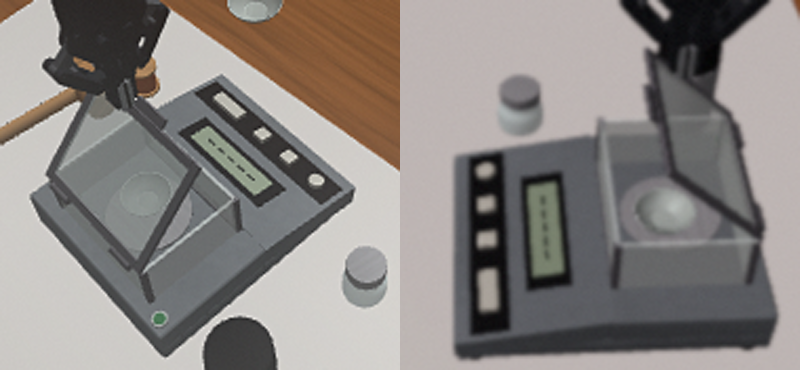

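View pics/we.png

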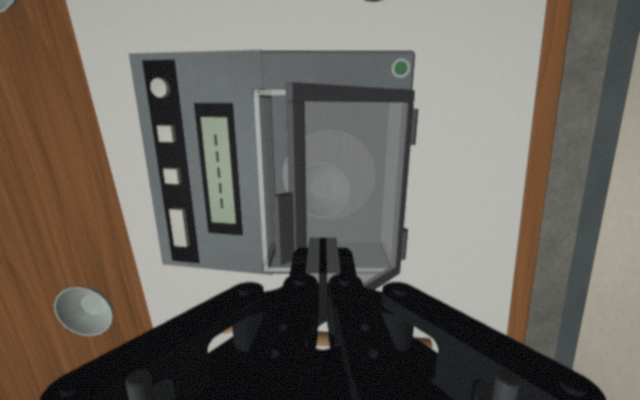

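{"method": "play_rows", "body": {"plan": [[255,0,0,20,0,0,0],[255,0,0,35,0,0,0],[255,0,0,42,0,0,0],[255,0,0,50,0,0,0],[255,0,0,58,0,0,0],[255,0,0,66,0,0,0],[255,0,0,74,0,0,0],[255,0,0,80,0,0,0],[255,0,0,80,0,0,0]]}}

```text
time: 8.32
ee_pos: [0.6466, -0.0467, 0.1888]
eef_rot: [[0.068, 0.998, -0.001], [0.998, -0.068, -0.0], [-0.0, -0.001, -1.0]]
contact_force: [0.4, 0.1, -0.5]
grip_width: 0.002
```

```bash
python3 look.py f
```

```text
8.325 [ 0.6466 -0.0467  0.1888] [ 0.3793  0.1116 -0.5334]
```

View pics/lf.png

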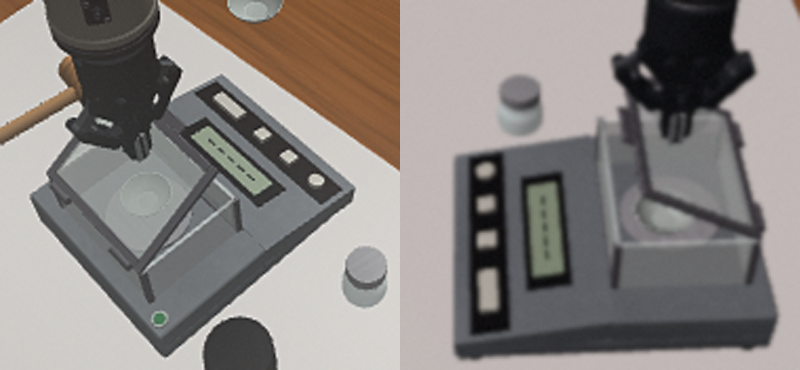

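View pics/wf.png

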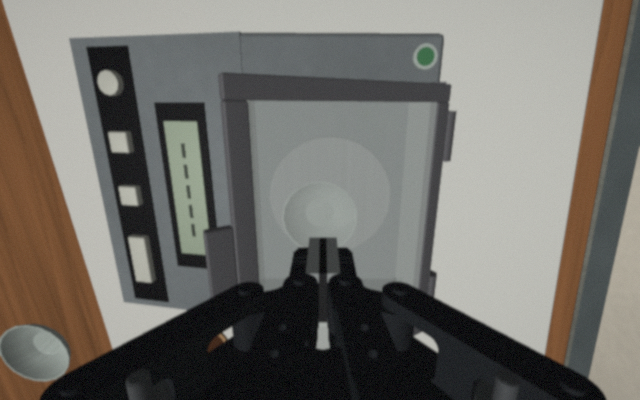

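Cover is following well. Continue down to about z 0.147, then feel for the stop.

{"method": "play_rows", "body": {"plan": [[255,0,0,8,0,0,0],[255,0,0,16,0,0,0],[255,0,0,24,0,0,0],[255,0,0,31,0,0,0],[255,0,0,36,0,0,0],[255,0,0,40,0,0,0],[255,0,0,42,0,0,0],[255,0,0,42,0,0,0]]}}

```text
time: 9.48
ee_pos: [0.6469, -0.0468, 0.1474]
eef_rot: [[0.068, 0.998, 0.0], [0.998, -0.068, -0.0], [-0.0, 0.0, -1.0]]
contact_force: [0.3, 0.2, 0.4]
grip_width: 0.002
```

{"method": "play_rows", "body": {"plan": [[255,0,0,1,0,0,0],[255,0,0,2,0,0,0],[255,0,0,3,0,0,0],[255,0,0,3,0,0,0]]}}

```text
time: 9.98
ee_pos: [0.6468, -0.0467, 0.1444]
eef_rot: [[0.068, 0.998, -0.0], [0.998, -0.068, -0.0], [-0.0, -0.0, -1.0]]
contact_force: [0.0, -0.1, 0.2]
grip_width: 0.003
```

{"method": "play_rows", "body": {"plan": [[255,0,0,1,0,0,0],[255,0,0,1,0,0,0],[255,0,0,1,0,0,0]]}}

```text
time: 10.35
ee_pos: [0.6468, -0.0467, 0.1434]
eef_rot: [[0.068, 0.998, 0.0], [0.998, -0.068, -0.0], [-0.0, 0.0, -1.0]]
contact_force: [1.0, -0.4, 0.2]
grip_width: -0.001
```

{"method": "play_rows", "body": {"plan": [[255,0,0,1,0,0,0],[255,0,0,1,0,0,0],[255,0,0,1,0,0,0]]}}

```text
time: 10.72
ee_pos: [0.6468, -0.0468, 0.1424]
eef_rot: [[0.068, 0.998, -0.0], [0.998, -0.068, -0.0], [-0.0, -0.0, -1.0]]
contact_force: [-0.4, -0.6, 0.0]
grip_width: -0.001
```

{"method": "play_rows", "body": {"plan": [[255,0,0,1,0,0,0],[255,0,0,1,0,0,0],[255,0,0,1,0,0,0]]}}

```text
time: 11.1
ee_pos: [0.6469, -0.0468, 0.142]
eef_rot: [[0.068, 0.998, 0.0], [0.998, -0.068, -0.0], [0.0, 0.0, -1.0]]
contact_force: [-2.4, 0.4, 8.0]
grip_width: 0.0
```

```bash
python3 look.py g
```

```text
11.1 [ 0.6469 -0.0468  0.142 ] [-2.3592  0.4245  8.0491]
```

View pics/lg.png

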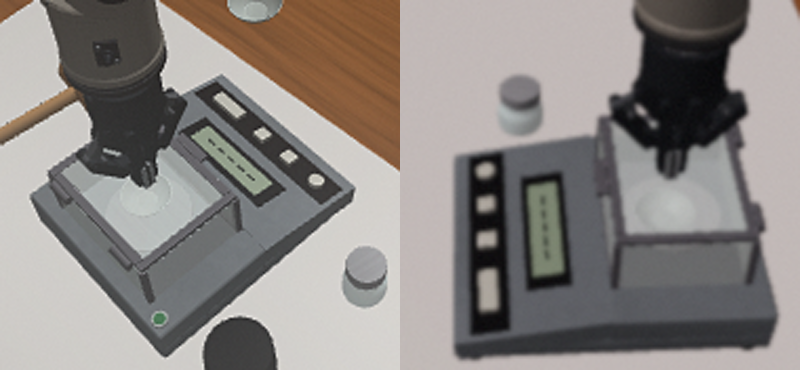

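{"method": "play_rows", "body": {"plan": [[255,0,0,-8,0,0,0],[255,0,0,-40,0,0,0],[255,-15,-40,-50,0,0,0],[255,-35,-90,-50,0,0,0],[255,-55,-140,-40,-0.08,0,0],[255,-71,-176,0,-0.1745,0,0],[255,-71,-176,45,-0.1745,0,0],[255,-71,-176,66,-0.1745,0,0],[255,-71,-176,66,-0.1745,0,0],[255,-71,-176,66,-0.1745,0,0]]}}

```text
time: 12.5
ee_pos: [0.4671, -0.1058, 0.0764]
eef_rot: [[0.068, 0.982, 0.174], [0.998, -0.067, -0.012], [-0.0, 0.175, -0.985]]
contact_force: [0.3, -1.1, -0.1]
grip_width: 0.002
```

```bash
python3 look.py i
```

```text
12.5 [ 0.4671 -0.1058  0.0764] [ 0.2614 -1.0676 -0.0548]
```

View pics/li.png

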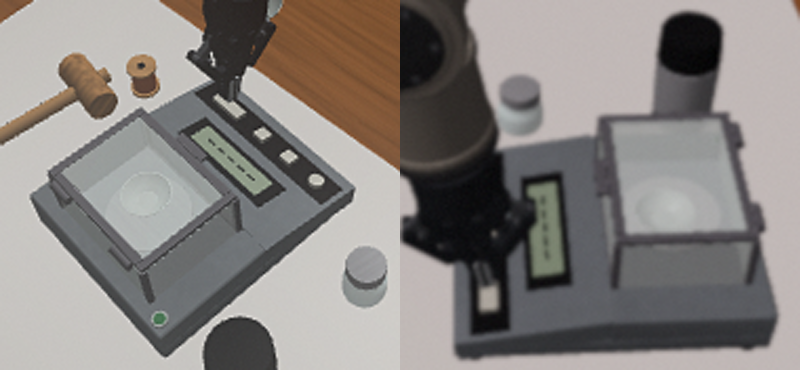

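View pics/wi.png

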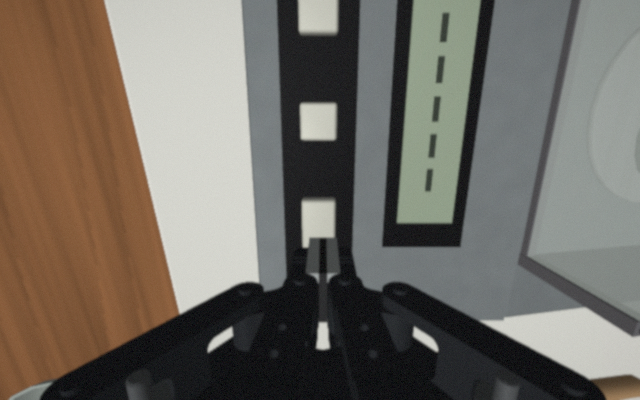

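{"method": "play_rows", "body": {"plan": [[255,0,-1.5,6,0,0,0],[255,0,-1.5,11,0,0,0],[255,0,-1.5,13,0,0,0],[255,0,-1.5,15,0,0,0],[255,0,-1.5,16,0,0,0],[255,0,-1.5,16,0,0,0],[255,0,-1.5,16,0,0,0]]}}

```text
time: 13.52
ee_pos: [0.4676, -0.1057, 0.0596]
eef_rot: [[0.068, 0.983, 0.173], [0.998, -0.067, -0.012], [0.0, 0.174, -0.985]]
contact_force: [-3.2, 1.5, 8.1]
grip_width: -0.004
```

{"method": "play_rows", "body": {"plan": [[255,0,0,0.5,0,0,0],[255,0,0,0.5,0,0,0],[255,0,0,0.5,0,0,0]]}}

```text
time: 13.9
ee_pos: [0.4677, -0.1057, 0.0593]
eef_rot: [[0.068, 0.983, 0.173], [0.998, -0.067, -0.012], [0.0, 0.174, -0.985]]
contact_force: [-7.8, 2.1, 17.7]
grip_width: 0.001
```

Hard stop reached; lift clear.

{"method": "play_rows", "body": {"plan": [[255,0,0,-3,0,0,0],[255,0,0,-12,0,0,0],[255,0,5,-60,0,0,0],[255,0,20,-115,0,0,0],[255,0,30,-170,0,0,0],[255,0,30,-170,0,0,0],[255,0,30,-170,0,0,0]]}}

```text
time: 14.78
ee_pos: [0.4675, -0.1058, 0.2316]
eef_rot: [[0.068, 0.982, 0.174], [0.998, -0.067, -0.012], [-0.0, 0.174, -0.985]]
contact_force: [-0.9, -0.3, 0.0]
grip_width: 0.002
```

```bash
python3 look.py j; python3 - <<'E'
from h import *
import cv2,pickle
from cell import bot
V=np.load("V.npy");C=pickle.load(open("C1.pkl","rb"))
V[2]=.013
for n in("scene","side"):
    im=bot.get_image(n)["img"][:,:,::-1].copy()
    for th,c in((0,(0,255,0)),(.06,(0,0,255))):
        P=b2w(V[:4],[cov(th,.13,.085),cov(th,.13,-.085)]);q=proj(*C[n],P);print(n,th,q.ravel())
E
```

```text
14.775 [ 0.4675 -0.1058  0.2316] [-0.949  -0.2942  0.0249]
scene 0 [292.1188 219.6471 246.5717 178.6995]
scene 0.06 [291.6982 217.8566 245.8876 176.7793]
side 0 [349.2575 195.7726 356.1435 247.496 ]
side 0.06 [349.6391 193.4773 356.6088 245.2031]
```

View pics/lj.png

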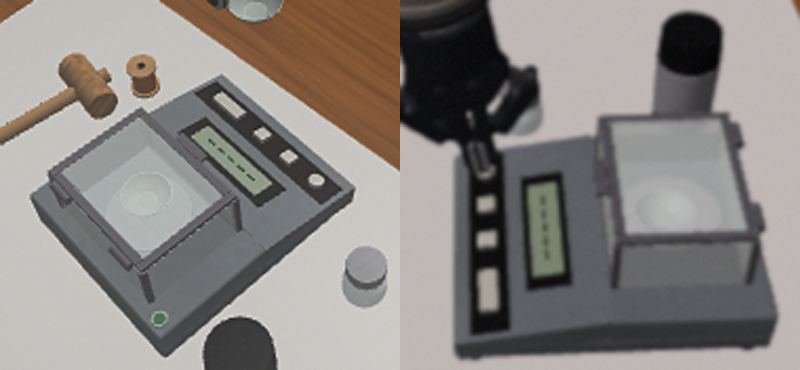

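View pics/wj.png

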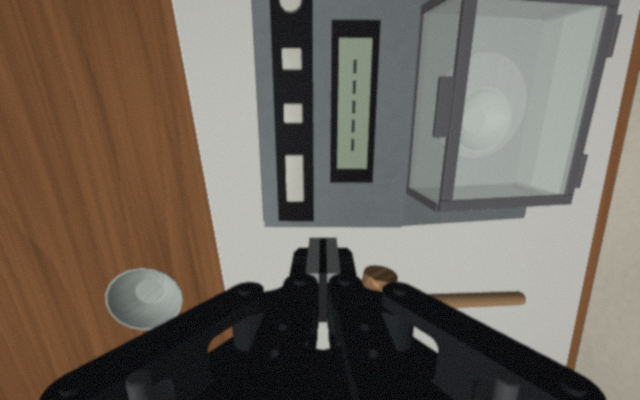

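```bash
python3 -c "
from cell import bot
print(bot.finish_job())"
```

```text
the job is handed in; nothing more can be done
None
```

The job is handed in after 14.8 s of the 51 s allowed. I pressed the on key, then the unit key, pushed the cover shut, and pressed the tare bar last, all with closed fingers.

- **Keys:** Each key reached a clear hard stop, with a peak of about 18 to 20 N, and was let up before the next step. That is well above the 3.6 N a key needs. The first press (on key) reached 20 N in one move because the balance stood about 3 mm higher than I had measured. The unit key and tare bar were approached in small steps but were still pressed to 18 to 19 N.
- **Cover:** It stopped at 142 mm with 8 N. In the last pictures its front corners were within about 1.5 px of the shut position.
- **Final pictures:** All four keys look up, and the dish, spool, jar, mallet and flask show no visible shift. The robot was clear of everything. I never went to the print key.
- **Not confirmed:** The display showed the same dashes throughout, so it does not confirm the presses. That the keys went right down rests on the force readings and the height at which they stopped.

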